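# Fetch the long card rack out of a short-opening drawer

## Robot

A 6-joint arm with a two-finger parallel gripper is mounted at the origin on the work surface. World frame = base frame: x ahead of the robot, y to its left, z up, the work surface at z = 0. Lengths are in mm, angles in rad, forces in N, time in s.
With the tool pointing down it reaches from about 300 to 775 mm from the base axis. Payload 14.6 kg.
Tool frame: the origin (TCP) lies at the centre of the arm's flange, where the gripper is bolted on; the fingertips stand 199 mm ahead of it and the grasp point (between the pads) lies 180 mm ahead of it; z points along the fingers, y is the line along which they close (so a half turn about z gives the same grasp; the last joint's range is limited). The gripper opens to 94 mm and grips with 3 to 60 N. Pads are 16 mm wide; open, the fingers measure 119 mm over their backs; the gripper's body (75 mm by 177 mm) begins 78 mm behind the grasp point.
Start: joints at [-1.281, 0.3, 1.521, -0, 1.321, -0.067], TCP at [192.096, -515.354, 404.646] pointing down, gripper open.
Joint ranges: [-3.03, 3.03], [-0.79, 2.21], [0.23, 2.52], [-1.04, 4.18], [0, 3.07], [-2.55, 2.55]. Speed limits (rad/s): [2.22, 2.22, 2.57, 3.14, 3.14, 3.14].

## Interface

Orientations are given as [roll, pitch, yaw] about the fixed x, y, z axes, in that order (R = Rz(yaw) Ry(pitch) Rx(roll)).
In Python, from cell import manip, optics, workorder gives the robot as it stands.
- The arm moves only by the tool step_arm, never from a script. Its argument "increments" is a list that holds one entry, the list of rows, each a list of 7 numbers: the turn, a rotation vector about the tool's x, y, z as a fraction of full scale, then the shift along the tool's x, y, z as a fraction of full scale, then the closure, from -1 (fully open) to 1 (shut). In form: [[[wx, wy, wz, tx, ty, tz, fingers], ...]]. A call has 1 to 5 rows; each row shifts and turns the commanded pose from where the row before left it, along the tool's axes as they then stand; what a row does not reach is not made up. Full scale, the value 1, is 40 mm for a shift and 45 degrees for a turn. A row lasts 1/10 s, in which the tool goes at most 50 mm and 8.59 degrees, less where a joint would pass 70% of its speed; a pose out of reach is approached as far as the arm can. A call with a number of a shift or a turn outside -1 to 1 is refused whole. A call with a gripper value outside its range is refused whole. The fingers move at their own pace and stop on an object; "newtons" is the grip in N (left out, the last holds). Time passes only in rows, so rows that do not move let the fingers close. It gives the time, the measured TCP pose, the force, the opening and the grip force at its end, in the units of the state.
- manip.read_state(): the state, without advancing time (a new reading comes with each control period).
- optics.camera(name): name is "scene" or "top" or "wrist"; returns a dict with "frame" (420x560x3 uint8, red, green, blue), "range_z" (420x560 float32, mm along the optical axis (not along the pixel's ray), 0 where there is no reading), "mtx" (3x3 intrinsics, pixels), "cam_to_world" (4x4, takes a point from camera to world coordinates). Camera axes: x right, y down, z forward; pixel columns grow to the right and rows downward; lengths in mm; the calibration is good to about 2 mm. A picture is of the moment at which its call begins.
- workorder.sign_off(): hands the job in; it is judged then, once.
The state is a dict: "clock": time; "joints": joint angles; "qd": joint speeds; "effort": joint torques, N m; "eef_pos": TCP position; "eef_rot": TCP orientation; "wrist_force": force on the tool from outside, world axes, zero at the start; "moment": the same for the moment, N m; "finger_gap": finger opening in mm; "finger_force": force on a finger pad.
Only numpy, scipy, OpenCV 4.12 (cv2) and the standard library are available. Lean on these libraries where they do the work, as an engineer would, in place of code of your own. Each camera call takes 0.05 s, during which the arm holds its last target. There are 200 camera calls.

## Task

A customer wants to see the long wooden card rack from the demo-table drawer. Pull the drawer out as far as it goes; the rack is longer than the opening, so lift its front end and draw it out at a slant through the gap between the drawer front and the unit's top, without forcing it against the unit and without disturbing the games and pieces on and around the unit. Finish holding the rack up still in the gripper, all of it clear above the drawer unit and touching nothing else.

Things in the scene. Friction and masses are not known exactly. Their poses are not given: they have to be found in the camera images.
- unit: low wooden drawer unit fixed on the table, 430 deep (its x) x 300 wide (its y) x 122 high mm. Origin at the centre of its underside, on the table; its x axis points from the front to the back, so the front face is at x = -215 mm and the drawer slides out to -x. The top panel is 16 mm thick (underside 106 mm above the table) and runs to the front face; side panels 12 mm, open front filled by the drawer
- drawer (a joint): how far the drawer is out of the unit, m: 0 shut, 0.205 at its end stop; starts slightly ajar, slides with about 2 N of friction and stays where left. At the stop, 190 mm of its inside is uncovered (from the unit's front face to the inner face of the drawer front)
- drawer_in (a point): centre of the drawer's black inner floor, 18 mm above the table; moves with the drawer. Inside it is 395 mm long and 250 mm wide. The dark green front panel is 15 mm thick, its top edge 98 mm above the table; side walls are 6 mm plywood, tops 78 mm above the table; back wall top 63 mm
- drawer_handle (a point): middle of the steel bar handle on the drawer front: a round bar 11 mm thick, 130 mm long along the unit's y, 80 mm above the table, standing 35 mm off the front panel; can be pinched from above across the bar. Moves with the drawer
- rack_mid (a point): centre of the loose light-beech card rack, a straight bar 340 mm long (its x) x 36 mm wide (its y) x 30 mm high (its z) with a shallow groove along its top, about 0.2 kg. Lies flat on the drawer floor, lengthwise and nearly parallel to the unit's x axis; most of it is covered by the unit's top until it is taken out. Centre is 15 mm above its underside
- rack_front (a point): middle of the rack's front end face, 170 mm from its centre, towards the drawer front (the rack's -x end)
- rack_back (a point): middle of the rack's back end face, 170 mm from its centre (the rack's +x end)
- rack: the same card rack; origin at the centre of its underside, same axes
- game_box: red game box 190 x 190 x 55 mm lying on the rear part of the unit's top; to be left alone. Origin at the centre of its underside
- deck_box: blue card box 66 x 92 x 24 mm lying on the unit's top in front of the game box; to be left alone. Origin at the centre of its underside
- pawn: yellow display pawn 44 mm across, 80 mm high, standing on the table beside the unit and its drawer; to be left alone. Origin at the centre of its underside
- dice_cup: brown dice cup 76 mm across, 95 mm high, standing on the table beside the unit and its drawer; to be left alone. Origin at the centre of its underside

How it is judged (in metres and radians):
On the way, in this order (a step that is already met when the one before it is completed fails the run):
1. the drawer is pulled out to its stop (value of joint drawer above 0.195 m), for 0.1 s.
2. the rack's front end is lifted out above the drawer front at a slant while its back end is still under the unit's top (height (world z) of rack_front above 0.108 m and x of rack_back in the frame of unit above -0.21 m and height (world z) of rack_back below 0.1 m), for 0.05 s.
At the end, for the whole second after the job is handed in: the rack is held still between the fingers (under 0.03 m/s and 0.2 rad/s) with the centres of both its ends more than 150 mm above the table (the unit is 122 mm high), touching neither the unit, its drawer nor the boxes on it (height (world z) of each of rack_front, rack_back above 0.15 m and contact force between rack and the fingers above 1 N and contact force between rack and unit below 0.2 N and contact force between rack and game_box below 0.2 N and contact force between rack and deck_box below 0.2 N and linear speed of rack below 0.03 m/s and angular speed of rack below 0.2 rad/s); the arm keeps its last pose, push and grip.
It fails at once if the rack is forced against the unit or its drawer (over 30 N) (contact force between rack and unit above 30 N).
It fails at once if the game box on the unit is disturbed (moved over 30 mm) (distance of game_box from where it was at the start of the episode above 0.03 m).
It fails at once if the card box on the unit is disturbed (moved over 30 mm) (distance of deck_box from where it was at the start of the episode above 0.03 m).
It fails at once if the pawn is moved over 30 mm or tipped (distance of pawn from where it was at the start of the episode above 0.03 m or angle between pawn's own z axis and vertical above 0.5 rad).
It fails at once if the dice cup is moved over 30 mm or tipped (distance of dice_cup from where it was at the start of the episode above 0.03 m or angle between dice_cup's own z axis and vertical above 0.5 rad).
It also fails if it takes over 67 s, if anything falls off the work surface, if the arm or the gripper's body presses on something with over 40 N, if the wrist force passes 120 N, or if a joint passes its speed limit or range.

## Working session

There is one attempt and no reset: what is moved stays moved. The work goes in short steps, Python scripts to look and compute and a tool call to move; the robot and the scene stay as the last step left them, time stands still between calls to the robot, and variables do not carry over. Pictures are saved under pics/ and viewed, at most 10 in all, crops included, and the job is handed in when it is done.

Besides the shell and the picture viewer there is one more tool, called after ">>>" by a JSON object that holds its "name" and its "arguments". step_arm: Moves the arm, as the interface text tells. Its arguments: {"type":"object","properties":{"increments":{"type":"array","items":{"type":"array","items":{"type":"array","items":{"type":"number"}}}},"newtons":{"type":"number"}},"required":["increments"]}

```bash
mkdir -p pics; ls; python3 - <<'E'
from cell import manip, optics, workorder
import cv2,numpy as np
s=manip.read_state();print(s)
for n in("scene","top"):
    c=optics.camera(n);cv2.imwrite(f"pics/{n}0.png",c["frame"][:,:,::-1]);np.savez(f"{n}0.npz",**c);print(n,c["mtx"],c["cam_to_world"])
E
```

```text
pics
{'clock': 0.0, 'joints': array([-1.28059471e+00,  3.00481619e-01,  1.52160041e+00, -2.12122671e-05,
        1.32072725e+00, -6.65951873e-02]), 'qd': array([-0.0002696 ,  0.00082347, -0.00090837,  0.00018379, -0.00063276,
       -0.00076102]), 'effort': array([ 2.42363712e-03, -5.31799364e+01, -3.52728331e+01,  7.09270779e-02,
        2.44835968e-02, -8.25109078e-05]), 'eef_pos': array([ 192.08872364, -515.32620464,  404.07224842]), 'eef_rot': array([-3.14037736e+00, -6.04610900e-05,  3.56802031e-01]), 'wrist_force': array([-1.08024509,  0.15365154,  0.08699741]), 'moment': array([-0.05528129, -0.00179869,  0.01496214]), 'finger_force': 0.0, 'finger_gap': 93.49981836409383}
scene [[383.47243412   0.         276.7721224 ]
 [  0.         383.47243412 212.15838391]
 [  0.           0.           1.        ]] [[ 7.62969763e-01  6.13873133e-01 -2.02575709e-01  7.63731401e+02]
 [ 6.46433611e-01 -7.24124506e-01  2.40348263e-01 -2.14043496e+01]
 [ 8.53306099e-04 -3.14330204e-01 -9.49313328e-01  7.20155234e+02]
 [ 0.00000000e+00  0.00000000e+00  0.00000000e+00  1.00000000e+00]]
top [[425.98506391   0.         279.1379748 ]
 [  0.         425.98506391 213.30603037]
 [  0.           0.           1.        ]] [[-2.26188879e-02 -9.96506369e-01  8.03955389e-02  5.63117669e+02]
 [-9.99719260e-01  2.31126281e-02  5.21600062e-03  1.12856515e+02]
 [-7.05593003e-03 -8.02549886e-02 -9.96749392e-01  8.35512678e+02]
 [ 0.00000000e+00  0.00000000e+00  0.00000000e+00  1.00000000e+00]]
```

View pics/top0.png

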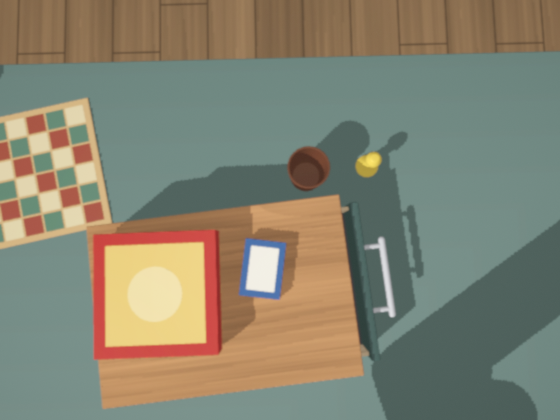

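View pics/scene0.png

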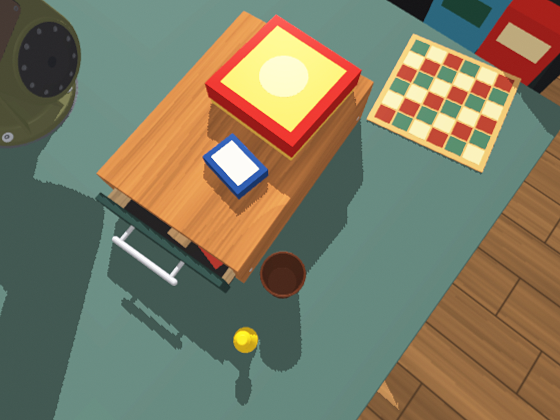

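The top view shows the unit's front facing image right (−y world). The handle runs (381,239)–(392,315), the cup is at (308,168) and the pawn at (368,165). In the scene view, the rack end shows near (180,236).

```bash
cat > h.py <<'E'
import numpy as np,cv2
from scipy.spatial.transform import Rotation as Ro
def cloud(c):
    z=c["range_z"].astype(float);K=c["mtx"];v,u=np.mgrid[:z.shape[0],:z.shape[1]]
    P=np.stack([(u-K[0,2])/K[0,0]*z,(v-K[1,2])/K[1,1]*z,z],-1)
    W=P@c["cam_to_world"][:3,:3].T+c["cam_to_world"][:3,3]; W[z==0]=np.nan
    return W
E
python3 - <<'E'
from h import *
c=np.load("top0.npz");W=cloud(c);f=c["frame"].astype(int)
m=(abs(W[...,2]-122)<5); 
n,l,st,ce=cv2.connectedComponentsWithStats(m.astype(np.uint8));k=1+np.argmax(st[1:,4])
r=np.nanmedian(W[l==k][:,2]);print("topz",r)
mm=((W[...,2]>115)&(W[...,0]<900)).astype(np.uint8)
n,l,st,ce=cv2.connectedComponentsWithStats(mm);k=l[380,200]
pts=W[(l==k)&(abs(W[...,2]-122)<5)][:,:2].astype(np.float32)
R=cv2.minAreaRect(pts);print(R,cv2.boxPoints(R))
for nm,(a,b,u,v,z0,z1) in dict(handle=(370,400,230,325,70,95),front=(340,385,195,365,92,104),cup=(285,335,140,195,85,100),pawn=(350,390,145,185,60,90),deck=(235,290,235,302,135,155)).items():
    S=W[u:v,a:b];q=S[(S[...,2]>z0)&(S[...,2]<z1)];print(nm,len(q),np.median(q,0),q.min(0),q.max(0),cv2.minAreaRect(q[:,:2].astype(np.float32)))
c=np.load("scene0.npz");W=cloud(c)
for p in[(180,236),(185,240),(175,233),(120,198),(230,275),(145,262)]:print(p,W[p[1],p[0]].round(1))
cv2.imwrite("pics/s1.png",cv2.resize(c["frame"][170:310,80:300,::-1],None,fx=3.5,fy=3.5,interpolation=2))
E
```

```text
topz 121.95485268781431
((479.44970703125, 213.2784423828125), (300.60382080078125, 430.4758605957031), 5.93591833114624) [[307.69464  411.81866 ]
 [352.21277  -16.349056]
 [651.2048    14.73822 ]
 [606.68665  442.90594 ]]
handle 624 [504.42710842 -67.13642055  84.07927166] [440.29142948 -80.94938572  77.52829137] [577.84146668 -40.05227041  94.70020998] ((508.166748046875, -55.727996826171875), (138.20697021484375, 40.13921356201172), 4.641260623931885)
front 1446 [501.94523466 -26.9967925   97.57562259] [369.67486611 -48.24019827  92.11102535] [639.64436136  -5.94756801 102.48605078] ((504.3837890625, -27.039966583251953), (272.05572509765625, 15.632461547851562), 5.960066318511963)
cup 363 [711.11541458  61.31018134  94.14562405] [666.06627571  25.2672207   85.33958086] [740.85799528  99.47121098  98.72332367] ((703.5914916992188, 63.105072021484375), (73.7119369506836, 74.624267578125), 43.496826171875)
pawn 201 [717.84968924 -55.16960026  75.77193437] [706.19593506 -70.15836465  60.21062262] [732.67932864 -43.50707527  82.63962843] ((719.4251708984375, -56.62985610961914), (26.201250076293945, 26.209209442138672), 7.758504390716553)
deck 2356 [529.94826537 145.19108377 146.23385138] [481.17980006 106.44976708 142.39183857] [579.91467475 183.73682634 149.92403209] ((530.2256469726562, 145.253173828125), (66.0916976928711, 91.91779327392578), 82.0588150024414)
(180, 236) [515.7   1.   46.7]
(185, 240) [527.8   1.5  46.5]
(175, 233) [504.4  -0.9  45.8]
(120, 198) [379.1 -19.4  48.5]
(230, 275) [634.    7.1  54.6]
(145, 262) [516.5 -70.2  84. ]
```

View pics/s1.png

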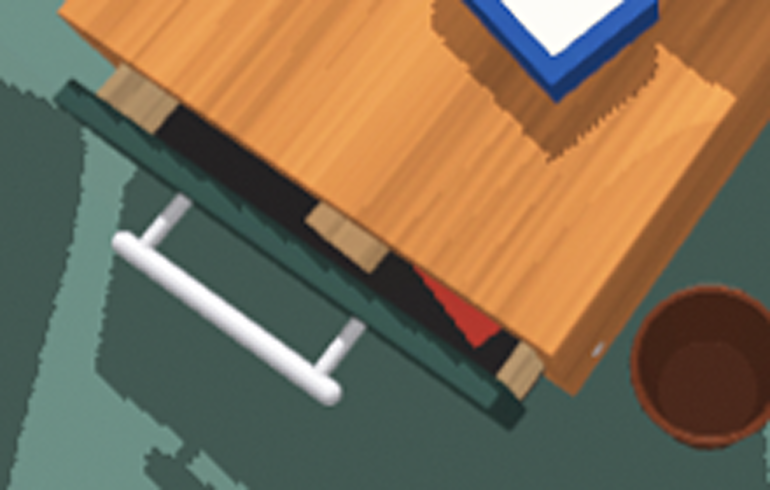

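>>> {"name": "step_arm", "arguments": {"increments": [[[0,0,0.161,0,0,0,0.4],[0,0,0.161,0,0,0,0.4],[0,0,0,0.6,-0.685,0,0.4],[0,0,0,0.6,-0.685,0,0.4],[0,0,0,0.6,-0.685,0,0.4]]], "newtons": 40}}

```text
clock: 0.6
eef_pos: [255.6, -425.0, 404.3]
eef_rot: [-3.141, 0.0, 0.103]
wrist_force: [0.8, -0.8, 0.4]
finger_gap: 57.1
finger_force: 0.0
```

>>> {"name": "step_arm", "arguments": {"increments": [[[0,0,0,0.6,-0.685,0,0.4],[0,0,0,0.6,-0.685,0,0.4],[0,0,0,0.6,-0.685,0,0.4],[0,0,0,0.6,-0.685,0,0.4],[0,0,0,0.6,-0.685,0,0.4]]]}}

```text
clock: 1.1
eef_pos: [360.9, -276.1, 404.5]
eef_rot: [-3.141, 0.0, 0.104]
wrist_force: [-0.2, 1.0, 0.3]
finger_gap: 28.1
finger_force: 0.0
```

>>> {"name": "step_arm", "arguments": {"increments": [[[0,0,0,0.6,-0.685,0,0.4],[0,0,0,0.6,-0.685,0,0.4],[0,0,0,0.6,-0.685,0,0.4],[0,0,0,0.6,-0.685,0,0.4],[0,0,0,0.6,-0.685,0,0.4]]]}}

```text
clock: 1.6
eef_pos: [466.1, -127.3, 404.5]
eef_rot: [-3.142, 0.0, 0.104]
wrist_force: [-0.8, -1.1, -0.2]
finger_gap: 28.0
finger_force: 0.0
```

>>> {"name": "step_arm", "arguments": {"increments": [[[0,0,0,0.6,-0.685,0,0.4],[0,0,0,0.6,-0.685,0,0.4],[0,0,0,0,0,0.5,0.4],[0,0,0,0,0,0.5,0.4],[0,0,0,0,0,0,0.4]]]}}

```text
clock: 2.1
eef_pos: [507.3, -69.0, 362.2]
eef_rot: [-3.14, 0.005, 0.104]
wrist_force: [0.9, 0.8, 0.1]
finger_gap: 28.3
finger_force: 0.0
```

```bash
cat >> h.py <<'E'
def togo(s,p,rpy):
    R=Ro.from_euler("xyz",s["eef_rot"]);T=Ro.from_euler("xyz",rpy)
    print("pos",s["eef_pos"].round(1),"rpy",s["eef_rot"].round(3),"gap",s["finger_gap"].round(1),"F",s["wrist_force"].round(1),"ff",s["finger_force"],"t",s["clock"])
    print("turn frac",((R.inv()*T).as_rotvec()/np.radians(45)).round(3),"shift frac (cur axes)",(R.inv().apply(np.array(p)-s["eef_pos"])/40).round(3),"(target axes)",(T.inv().apply(np.array(p)-s["eef_pos"])/40).round(3))
E
python3 - <<'E'
from h import *
from cell import manip, optics
s=manip.read_state();togo(s,[508.8,-69.4,261],[np.pi,0,.1036]);print(s["joints"].round(2))
c=optics.camera("wrist");cv2.imwrite("pics/w1.png",c["frame"][:,:,::-1]);np.savez("w1.npz",**c)
W=cloud(c);z=W[...,2];m=(z>77)&(z<92)&(W[...,1]<-50)&(W[...,0]<600)
for x in range(450,580,15):
  q=W[m&(abs(W[...,0]-x)<3)]
  if len(q):print(x,len(q),q.min(0).round(1),q.max(0).round(1))
E
```

```text
Traceback (most recent call last):
  File "h.py", line 10, in togo
    print("pos",s["eef_pos"].round(1),"rpy",s["eef_rot"].round(3),"gap",s["finger_gap"].round(1),"F",s["wrist_force"].round(1),"ff",s["finger_force"],"t",s["clock"])
                                                                        ^^^^^^^^^^^^^^^^^^^^^
AttributeError: 'float' object has no attribute 'round'
```

```bash
sed -i 's/s\["finger_gap"\].round(1)/round(float(s["finger_gap"]),1)/' h.py
python3 - <<'E'
from h import *
from cell import manip, optics
s=manip.read_state();togo(s,[508.8,-69.4,261],[np.pi,0,.1036]);print(s["joints"].round(2))
c=optics.camera("wrist");cv2.imwrite("pics/w1.png",c["frame"][:,:,::-1]);np.savez("w1.npz",**c)
W=cloud(c);z=W[...,2];m=(z>77)&(z<92)&(W[...,1]<-50)&(W[...,0]<600)
for x in range(450,580,15):
  q=W[m&(abs(W[...,0]-x)<3)]
  if len(q):print(x,len(q),q.min(0).round(1),q.max(0).round(1))
E
```

```text
pos [507.3 -69.  362.2] rpy [-3.14   0.005  0.104] gap 28.3 F [0.9 0.8 0.1] ff 0.0 t 2.1
turn frac [-0.002  0.006  0.001] shift frac (cur axes) [0.049 0.019 2.529] (target axes) [0.037 0.015 2.529]
[-0.21  0.26  1.68  0.    1.21  1.26]
450 148 [447.1 -82.1  78.6] [453.  -54.2  86.3]
465 97 [462.1 -80.5  79.4] [467.8 -69.8  86. ]
480 107 [477.1 -78.8  78.6] [482.9 -67.5  85.9]
495 112 [492.1 -77.2  79.5] [498.  -66.1  86. ]
510 118 [507.  -75.6  80.2] [512.9 -64.6  86.3]
525 119 [522.1 -73.8  79.6] [527.9 -63.1  86.1]
540 128 [537.  -72.2  80.1] [542.9 -61.6  86.8]
555 138 [552.  -71.4  78.7] [557.8 -60.2  86.6]
570 162 [567.  -69.7  79.2] [573.  -50.2  86.6]
```

>>> {"name": "step_arm", "arguments": {"increments": [[[0,0,0,0.02,0.03,0.5,0.4],[0,0,0,0,0,0.5,0.4],[0,0,0,0,0,0.5,0.4],[0,0,0,0,0,0.5,0.4],[0,0,0,0,0,0.5,0.4]]]}}

```text
clock: 2.65
eef_pos: [508.7, -70.7, 265.2]
eef_rot: [3.141, -0.002, 0.103]
wrist_force: [0.0, -0.5, -0.8]
finger_gap: 28.6
finger_force: 0.0
```

>>> {"name": "step_arm", "arguments": {"increments": [[[0,0,0,0,0,0,1],[0,0,0,0,0,0,1],[0,0,0,0,0,0,1],[0,0,0,0,0,0,1],[0,0,0,0,0,0,1]]]}}

```text
clock: 3.15
eef_pos: [508.7, -70.4, 266.1]
eef_rot: [3.141, -0.002, 0.104]
wrist_force: [-1.4, 0.4, 7.4]
finger_gap: 9.9
finger_force: 40.0
```

>>> {"name": "step_arm", "arguments": {"increments": [[[0,0,0,0,0.2,0,1],[0,0,0,0,0.4,0,1],[0,0,0,0,0.4,0,1],[0,0,0,0,0.4,0,1],[0,0,0,0,0.4,0,1]]]}}

```text
clock: 3.65
eef_pos: [516.2, -142.4, 266.1]
eef_rot: [3.141, -0.002, 0.104]
wrist_force: [1.6, 3.0, 6.8]
finger_gap: 9.8
finger_force: 40.0
```

>>> {"name": "step_arm", "arguments": {"increments": [[[0,0,0,0,0.4,0,1],[0,0,0,0,0.4,0,1],[0,0,0,0,0.4,0,1],[0,0,0,0,0.4,0,1],[0,0,0,0,0.2,0,1]]]}}

```text
clock: 4.15
eef_pos: [523.7, -214.6, 266.1]
eef_rot: [3.14, -0.002, 0.103]
wrist_force: [0.4, 3.3, 7.7]
finger_gap: 9.7
finger_force: 40.0
```

Moved 145 mm; about 26 mm remains to the stop.

>>> {"name": "step_arm", "arguments": {"increments": [[[0,0,0,0,0.25,0,1],[0,0,0,0,0.2,0,1],[0,0,0,0,0.1,0,1],[0,0,0,0,0.05,0,1],[0,0,0,0,0.05,0,1]]]}}

```text
clock: 4.65
eef_pos: [526.4, -239.4, 266.1]
eef_rot: [3.141, -0.002, 0.104]
wrist_force: [-0.9, 17.5, 12.1]
finger_gap: 9.7
finger_force: 40.0
```

>>> {"name": "step_arm", "arguments": {"increments": [[[0,0,0,0,0.04,0,1],[0,0,0,0,0,0,1]]]}}

```text
clock: 4.85
eef_pos: [526.6, -239.9, 266.1]
eef_rot: [-3.139, -0.001, 0.104]
wrist_force: [-1.9, 14.8, 12.2]
finger_gap: 9.9
finger_force: 40.0
```

>>> {"name": "step_arm", "arguments": {"increments": [[[0,0,0,0,-0.04,0,0.4],[0,0,0,0,0,0,0.4],[0,0,0,0,0,0,0.4],[0,0,0,0,0,-0.4,0.4],[0,0,0,0,0,-0.8,0.4]]]}}

```text
clock: 5.35
eef_pos: [525.7, -239.5, 311.1]
eef_rot: [-3.139, 0.004, 0.104]
wrist_force: [-0.0, -0.2, -0.2]
finger_gap: 28.4
finger_force: 0.0
```

>>> {"name": "step_arm", "arguments": {"increments": [[[0,0,0,0,0,-0.8,0],[0,0,0,0,-0.5,-0.8,0],[0,0,0,0,-0.8,-0.8,0],[0,0,0,0,-0.8,-0.8,0],[0,0,0,0,-0.4,0,0]]]}}

```text
clock: 5.85
eef_pos: [515.4, -138.2, 445.0]
eef_rot: [3.139, -0.006, 0.105]
wrist_force: [0.5, -0.4, 0.5]
finger_gap: 46.6
finger_force: 0.0
```

```bash
python3 - <<'E'
from h import *
from cell import manip, optics
s=manip.read_state();print(s["eef_pos"],s["eef_rot"])
o=[]
for n in("wrist","scene"):
    c=optics.camera(n);np.savez(n+"2.npz",**c);o.append(c["frame"][:,:,::-1])
cv2.imwrite("pics/two.png",cv2.resize(np.hstack(o),(800,300)))
E
```

```text
[ 515.36566215 -138.24703662  445.04215036] [ 3.13878944 -0.00628684  0.10477643]
```

View pics/two.png

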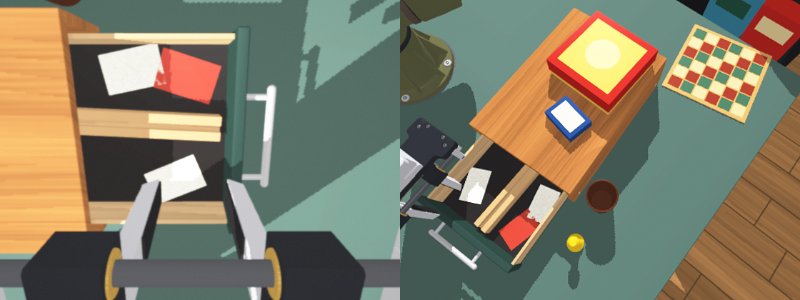

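The drawer is fully open. In the wrist view the rack runs (77,122)→(221,128) with its front end near the green panel, and only flat cards lie beside it. Next I'll measure the rack.

```bash
python3 - <<'E'
from h import *
ux=np.array([-.1034,.9946]);uy=np.array([-.9946,-.1034]);C=np.array([479.4,213.3])
for n in("wrist2","scene2"):
    c=np.load(n+".npz");W=cloud(c);d=W[...,:2]-C;X=d@ux+215;Y=d@uy;Z=W[...,2]
    m=(Z>40)&(Z<56)&(X<-2)&(X>-189)&(abs(Y)<60)
    q=np.c_[X[m],Y[m],Z[m]];print(n,len(q),np.median(q,0).round(1),"zmax",np.percentile(q[:,2],[5,50,95]).round(1),"Xrange",np.percentile(q[:,0],[.5,99.5]).round(1))
    for a in range(-170,0,20):
        w=q[abs(q[:,0]-a)<5]
        if len(w)>5:print(a,len(w),np.percentile(w[:,1],[2,98]).round(1),np.median(w[:,2]).round(1))
    m=(Z>94)&(Z<102)&(X<-170)&(X>-240);print("front panel",np.percentile(X[m],[2,98]),np.percentile(Z[m],50))
E
```

```text
wrist2 4674 [-90.4 -13.6  47.3] zmax [44.3 47.3 48.6] Xrange [-179.5   -2.8]
-170 255 [-25.5  10.1] 47.3
-150 245 [-26.5   9. ] 47.3
-130 256 [-27.6   7.9] 47.2
-110 258 [-28.5   6.7] 47.3
-90 260 [-29.5   5.7] 47.3
-70 264 [-30.5   4.6] 47.2
-50 262 [-31.5   3.7] 47.3
-30 268 [-32.5   2.8] 47.2
-10 268 [-33.4   2.5] 47.2
front panel [-205.19335676 -190.7991373 ] 97.24646832252239
scene2 1774 [-96.  -13.6  46.2] zmax [42.2 46.2 48.2] Xrange [-179.8   -3.2]
-170 108 [-26.4   9. ] 46.4
-150 107 [-27.6   7.7] 46.2
-130 104 [-28.8   7.5] 46.1
-110 99 [-29.3   6. ] 46.3
-90 100 [-30.2   5.4] 46.3
-70 96 [-31.3   4.6] 46.4
-50 97 [-32.4   2.9] 46.2
-30 91 [-33.2   2.4] 46.0
-10 89 [-34.4   0.5] 46.5
front panel [-205.0876236 -190.8646024] 96.24448915104864
```

```bash
cat > t.py <<'E'
from h import *
from cell import manip
def tgt(lean,G):
    R=Ro.from_euler("z",1.624)*Ro.from_euler("x",np.pi)*Ro.from_euler("y",np.radians(lean))
    return np.array(G)-180*R.as_matrix()[:,2],R.as_euler("xyz")
E
python3 - <<'E'
from t import *
s=manip.read_state()
for l,G in((0,[521.5,-63.8,260]),(14,[521.5,-63.8,152]),(14,[521.5,-63.8,42])):
    p,r=tgt(l,G);print(l,p.round(1),r.round(3));togo(s,p,r)
E
```

```text
0 [521.5 -63.8 440. ] [3.142 0.    1.624]
pos [ 515.5 -138.6  441. ] rpy [ 3.141e+00 -1.000e-03  1.060e-01] gap 47.0 F [-0.4  0.5  0.1] ff 0.0 t 5.95
turn frac [ 1.000e-03 -1.000e-03 -1.933e+00] shift frac (cur axes) [ 0.346 -1.844  0.024] (target axes) [1.86  0.249 0.025]
14 [ 523.8 -107.3  326.7] [ 3.142 -0.244  1.624]
pos [ 515.5 -138.6  441. ] rpy [ 3.141e+00 -1.000e-03  1.060e-01] gap 47.0 F [-0.4  0.5  0.1] ff 0.0 t 5.95
turn frac [ 0.237  0.248 -1.923] shift frac (cur axes) [ 0.286 -0.758  2.858] (target axes) [0.057 0.249 2.96 ]
14 [ 523.8 -107.3  216.7] [ 3.142 -0.244  1.624]
pos [ 515.5 -138.6  441. ] rpy [ 3.141e+00 -1.000e-03  1.060e-01] gap 47.0 F [-0.4  0.5  0.1] ff 0.0 t 5.95
turn frac [ 0.237  0.248 -1.923] shift frac (cur axes) [ 0.283 -0.759  5.608] (target axes) [-0.609  0.249  5.628]
```

>>> {"name": "step_arm", "arguments": {"increments": [[[0,0,-0.176,0,0,0,-0.28],[0,0,-0.176,0,0,0,-0.28],[0,0,-0.176,0,0,0,-0.28],[0,0,-0.176,0,0,0,-0.28],[0,0,-0.176,0,0,0,-0.28]]]}}

```text
clock: 6.45
eef_pos: [515.8, -141.1, 438.9]
eef_rot: [-3.139, 0.001, 0.8]
wrist_force: [0.1, 0.1, -0.6]
finger_gap: 60.0
finger_force: 0.0
```

>>> {"name": "step_arm", "arguments": {"increments": [[[0,0,-0.176,0,0,0,-0.28],[0,0,-0.176,0,0,0,-0.28],[0,0,-0.176,0,0,0,-0.28],[0,0,-0.176,0,0,0,-0.28],[0,0,-0.176,0,0,0,-0.28]]]}}

```text
clock: 6.95
eef_pos: [515.8, -141.1, 438.9]
eef_rot: [-3.139, -0.0, 1.491]
wrist_force: [-0.8, 0.3, 0.6]
finger_gap: 59.7
finger_force: 0.0
```

>>> {"name": "step_arm", "arguments": {"increments": [[[0,0,-0.176,0,0,0,-0.28],[0,0.155,0,0,0,0,-0.28],[0,0.155,0,0,0,0,-0.28],[0,0,0,0,0,0,-0.28]]]}}

```text
clock: 7.35
eef_pos: [515.8, -141.3, 439.0]
eef_rot: [-3.139, -0.246, 1.622]
wrist_force: [-0.2, 0.4, -0.2]
finger_gap: 60.2
finger_force: 0.0
```

```bash
python3 - <<'E'
from t import *
s=manip.read_state();print(s["joints"].round(2))
for z in(142,42):togo(s,*tgt(14,[521.5,-63.8,z]))
E
```

```text
[-0.37  0.26  1.5   0.22  1.49 -0.45]
pos [ 515.8 -141.3  439. ] rpy [-3.139 -0.246  1.622] gap 60.2 F [-0.2  0.4 -0.2] ff 0.0 t 7.35
turn frac [-0.002 -0.003 -0.002] shift frac (cur axes) [0.068 0.251 3.17 ] (target axes) [0.075 0.245 3.171]
pos [ 515.8 -141.3  439. ] rpy [-3.139 -0.246  1.622] gap 60.2 F [-0.2  0.4 -0.2] ff 0.0 t 7.35
turn frac [-0.002 -0.003 -0.002] shift frac (cur axes) [-0.541  0.256  5.595] (target axes) [-0.53   0.245  5.596]
```

>>> {"name": "step_arm", "arguments": {"increments": [[[0,0,0,0.014,0.05,0.63,-0.28],[0,0,0,0.014,0.05,0.63,-0.28],[0,0,0,0.014,0.05,0.63,-0.28],[0,0,0,0.014,0.05,0.63,-0.28],[0,0,0,0.014,0.05,0.63,-0.28]]]}}

```text
clock: 7.85
eef_pos: [523.8, -106.7, 317.1]
eef_rot: [-3.141, -0.24, 1.624]
wrist_force: [0.5, -0.3, 0.1]
finger_gap: 60.0
finger_force: 0.0
```

>>> {"name": "step_arm", "arguments": {"increments": [[[0,0,0,-0.12,0,0.48,-0.28],[0,0,0,-0.12,0,0.48,-0.28],[0,0,0,-0.12,0,0.48,-0.28],[0,0,0,-0.12,0,0.48,-0.28],[0,0,0,0,0,0,-0.28]]]}}

```text
clock: 8.35
eef_pos: [523.2, -106.9, 236.9]
eef_rot: [-3.137, -0.242, 1.624]
wrist_force: [-0.1, 0.4, 0.7]
finger_gap: 59.9
finger_force: 0.0
```

```bash
python3 - <<'E'
from t import *
from cell import optics
s=manip.read_state();togo(s,*tgt(14,[521.5,-63.8,42]))
c=optics.camera("wrist");cv2.imwrite("pics/w3.png",c["frame"][:,:,::-1])
E
```

```text
pos [ 523.2 -106.9  236.9] rpy [-3.137 -0.242  1.624] gap 59.9 F [-0.1  0.4  0.7] ff 0.0 t 8.35
turn frac [-0.006  0.003 -0.   ] shift frac (cur axes) [-0.132  0.017  0.488] (target axes) [-0.133  0.014  0.488]
```

View pics/w3.png

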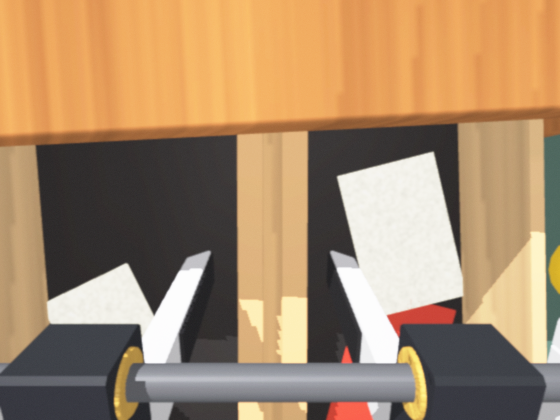

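The fingers straddle the rack evenly: it spans columns 237–308 and the fingertips are at 210 and 330. Now descending and gripping.

>>> {"name": "step_arm", "arguments": {"increments": [[[0,0,0,-0.065,0.01,0.24,-0.28],[0,0,0,-0.065,0,0.24,-0.28],[0,0,0,0,0,0,-0.28],[0,0,0,0,0,0,1],[0,0,0,0,0,0,1]]], "newtons": 50}}

```text
clock: 8.9
eef_pos: [524.4, -106.9, 220.3]
eef_rot: [3.141, -0.243, 1.625]
wrist_force: [0.1, -0.8, 0.3]
finger_gap: 47.7
finger_force: 0.0
```

>>> {"name": "step_arm", "arguments": {"increments": [[[0,0,0,0,0,0,1],[0,0,0,0,0,0,1],[0,0,0,0,0,0,1]]]}}

```text
clock: 9.2
eef_pos: [524.4, -106.9, 220.3]
eef_rot: [3.141, -0.243, 1.625]
wrist_force: [-1.1, -0.2, 3.2]
finger_gap: 35.5
finger_force: 50.0
```

```bash
python3 - <<'E'
from t import *
s=manip.read_state()
# rotate rack about its back-bottom edge by th, plus lift; G0= grasp point now
R0=Ro.from_euler("xyz",s["eef_rot"]);G0=s["eef_pos"]+180*R0.as_matrix()[:,2]
e=np.array([np.cos(1.624),np.sin(1.624),0])
P=np.array([*(G0+225*e)[:2],18.]);a=np.cross(e,[0,0,1])  # turns e->up? front must rise
print(G0)
for th,lift in((0,3),(5,3),(10,3),(15,3)):
    q=Ro.from_rotvec(-np.radians(th)*a)
    G=P+q.apply(G0-P)+[0,0,lift];R=q*R0
    print(th,G.round(1));togo(s,G-180*R.as_matrix()[:,2],R.as_euler("xyz"))
E
```

```text
[522.16068866 -63.62937562  45.63377751]
0 [522.2 -63.6  48.6]
pos [ 524.4 -106.9  220.3] rpy [ 3.141 -0.243  1.625] gap 35.5 F [-1.1 -0.2  3.2] ff 50.000196397304535 t 9.2
turn frac [-0. -0.  0.] shift frac (cur axes) [ 0.018  0.    -0.073] (target axes) [ 0.018  0.    -0.073]
5 [522.  -60.4  68.1]
pos [ 524.4 -106.9  220.3] rpy [ 3.141 -0.243  1.625] gap 35.5 F [-1.1 -0.2  3.2] ff 50.000196397304535 t 9.2
turn frac [ 0.    -0.111 -0.   ] shift frac (cur axes) [ 0.607  0.001 -0.509] (target axes) [ 0.56   0.001 -0.56 ]
10 [521.7 -55.4  87.3]
pos [ 524.4 -106.9  220.3] rpy [ 3.141 -0.243  1.625] gap 35.5 F [-1.1 -0.2  3.2] ff 50.000196397304535 t 9.2
turn frac [ 0.    -0.222 -0.   ] shift frac (cur axes) [ 1.232e+00  1.000e-03 -8.930e-01] (target axes) [ 1.058e+00  1.000e-03 -1.093e+00]
15 [521.4 -48.8 105.9]
pos [ 524.4 -106.9  220.3] rpy [ 3.141 -0.243  1.625] gap 35.5 F [-1.1 -0.2  3.2] ff 50.000196397304535 t 9.2
turn frac [ 0.    -0.333 -0.   ] shift frac (cur axes) [ 1.887  0.002 -1.22 ] (target axes) [ 1.507  0.002 -1.667]
```

>>> {"name": "step_arm", "arguments": {"increments": [[[0,0,0,0.02,0,-0.08,1],[0,-0.028,0,0.1425,0,-0.115,1],[0,-0.028,0,0.1425,0,-0.115,1],[0,-0.028,0,0.1425,0,-0.115,1],[0,-0.028,0,0.1425,0,-0.115,1]]]}}

```text
clock: 9.7
eef_pos: [523.3, -87.9, 246.7]
eef_rot: [3.141, -0.153, 1.625]
wrist_force: [0.7, 0.7, -2.1]
finger_gap: 35.8
finger_force: 50.0
```

```bash
python3 - <<'E'
from h import *
from cell import manip,optics
s=manip.read_state();R=Ro.from_euler("xyz",s["eef_rot"]).as_matrix();print(s["eef_pos"]+180*R[:,2],s["eef_rot"],s["wrist_force"],s["finger_gap"])
c=optics.camera("scene");cv2.imwrite("pics/s4.png",c["frame"][:,:,::-1]);W=cloud(c)
ux=np.array([-.1034,.9946]);uy=np.array([-.9946,-.1034]);C=np.array([479.4,213.3])
d=W[...,:2]-C;X=d@ux+215;Y=d@uy;Z=W[...,2]
for a in range(-185,0,15):
    w=Z[(abs(X-a)<5)&(abs(Y+12)<14)&(Z>40)&(Z<150)]
    if len(w):print(a,len(w),np.percentile(w,[10,50,90]).round(1))
E
```

```text
[521.92406498 -60.41706077  68.80229471] [ 3.14123604 -0.15346619  1.6246737 ] [ 0.72120512  0.71531246 -2.0965389 ] 35.80957675439111
-170 113 [67.1 78.5 80.5]
-155 108 [66.6 77.  79. ]
-140 105 [65.2 75.8 77.6]
-125 76 [63.7 74.8 76.6]
-50 1 [66.2 66.2 66.2]
-35 88 [54.6 66.3 67.9]
-20 88 [53.2 64.4 66.9]
-5 100 [ 52.9  63.9 115.4]
```

View pics/s4.png

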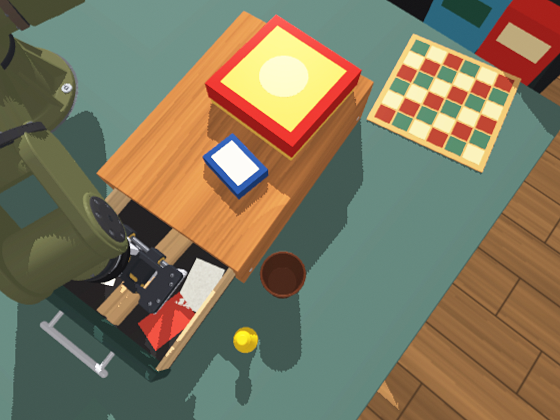

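The rack follows the gripper and slopes about 5°, front end up, at (120,305), and it's clear of everything. Continuing the tilt.

>>> {"name": "step_arm", "arguments": {"increments": [[[0,-0.028,0,0.1425,0,-0.115,1],[0,-0.028,0,0.1425,0,-0.115,1],[0,-0.028,0,0.1425,0,-0.115,1],[0,-0.028,0,0.1425,0,-0.115,1]]]}}

```text
clock: 10.15
eef_pos: [522.2, -67.7, 267.5]
eef_rot: [3.142, -0.066, 1.624]
wrist_force: [-0.9, 0.2, -3.1]
finger_gap: 35.8
finger_force: 50.0
```

>>> {"name": "step_arm", "arguments": {"increments": [[[0,-0.028,0,0.1425,0,-0.115,1],[0,-0.028,0,0.1425,0,-0.115,1],[0,-0.028,0,0.1425,0,-0.115,1],[0,-0.028,0,0.1425,0,-0.115,1],[0,0,0,0,0,0,1]]]}}

```text
clock: 10.65
eef_pos: [521.1, -45.3, 286.9]
eef_rot: [3.141, 0.022, 1.625]
wrist_force: [-0.1, 0.3, -2.7]
finger_gap: 35.8
finger_force: 50.0
```

```bash
python3 - <<'E'
from h import *
from cell import manip,optics
s=manip.read_state();R=Ro.from_euler("xyz",s["eef_rot"]).as_matrix();print(s["eef_pos"]+180*R[:,2],s["eef_rot"],s["wrist_force"],s["finger_gap"])
c=optics.camera("scene");W=cloud(c)
ux=np.array([-.1034,.9946]);uy=np.array([-.9946,-.1034]);C=np.array([479.4,213.3])
d=W[...,:2]-C;X=d@ux+215;Y=d@uy;Z=W[...,2]
for a in range(-200,0,15):
    w=Z[(abs(X-a)<5)&(abs(Y+12)<14)&(Z>40)&(Z<150)]
    if len(w):print(a,len(w),np.percentile(w,[10,50,90]).round(1))
th=-0.0+0.2618
e=np.array([np.cos(1.6247)*np.cos(th),np.sin(1.6247)*np.cos(th),-np.sin(th)])
print("tool-axes dir of -e",R.T@-e)
E
```

```text
[521.49648575 -49.17918578 106.96382716] [3.14070701 0.02160488 1.62518022] [-0.0536477   0.29851536 -2.68214861] 35.75862671980482
-200 116 [95.  96.5 97.6]
-170 11 [111.5 115.9 120.9]
-155 134 [123.6 135.4 137.6]
-140 132 [120.  131.4 133.6]
-125 128 [116.  127.2 129.6]
-110 122 [111.5 123.  125.1]
-95 109 [108.2 119.2 121.3]
-35 1 [103.7 103.7 103.7]
-20 2 [96.5 97.4 98.3]
-5 107 [ 83.2  95.2 116. ]
tool-axes dir of -e [-9.71291464e-01 -2.53164871e-04 -2.37892473e-01]
```

The slope is 15°, the front-end centre is about 122 mm up, and the top edge clears the unit's panel by about 9 mm. Drawing out along the rack axis.

>>> {"name": "step_arm", "arguments": {"increments": [[[0,0,0,-0.24,0,-0.058,1],[0,0,0,-0.4,0,-0.098,1],[0,0,0,-0.4,0,-0.098,1],[0,0,0,-0.4,0,-0.098,1],[0,0,0,-0.4,0,-0.098,1]]]}}

```text
clock: 11.2
eef_pos: [525.0, -121.1, 306.2]
eef_rot: [3.141, 0.021, 1.624]
wrist_force: [0.9, 0.2, -1.7]
finger_gap: 35.7
finger_force: 50.0
```

>>> {"name": "step_arm", "arguments": {"increments": [[[0,0,0,-0.4,0,-0.098,1],[0,0,0,-0.4,0,-0.098,1],[0,0,0,-0.4,0,-0.098,1],[0,0,0,-0.4,0,-0.098,1],[0,0,0,-0.4,0,-0.098,1]]]}}

```text
clock: 11.7
eef_pos: [529.3, -200.0, 327.3]
eef_rot: [3.142, 0.02, 1.624]
wrist_force: [0.2, -0.1, -2.1]
finger_gap: 35.6
finger_force: 50.0
```

>>> {"name": "step_arm", "arguments": {"increments": [[[0,0,0,-0.4,0,-0.098,1],[0,0,0,-0.4,0,-0.098,1],[0,0,0,-0.3,0,-0.073,1],[0,0,0,-0.1,0,-0.025,1],[0,0,0,0,0,0,1]]]}}

```text
clock: 12.2
eef_pos: [531.8, -246.7, 339.7]
eef_rot: [-3.142, 0.02, 1.624]
wrist_force: [0.1, 0.5, -3.0]
finger_gap: 35.6
finger_force: 50.0
```

```bash
python3 - <<'E'
from h import *
from cell import manip,optics
s=manip.read_state();print(s["eef_pos"],s["eef_rot"],s["wrist_force"])
o=[]
for n in("scene","top"):
    c=optics.camera(n);o.append(c["frame"][:,:,::-1]);W=cloud(c)
    ux=np.array([-.1034,.9946]);uy=np.array([-.9946,-.1034]);C=np.array([479.4,213.3])
    d=W[...,:2]-C;X=d@ux+215;Y=d@uy;Z=W[...,2];print(n)
    for a in range(-380,0,20):
        w=Z[(abs(X-a)<5)&(abs(Y+8)<14)&(Z>40)&(Z<180)]
        if len(w):print(a,len(w),np.percentile(w,[10,50,90]).round(1))
cv2.imwrite("pics/two5.png",cv2.resize(np.hstack(o),(800,300)))
E
```

```text
[ 531.80153022 -246.69093666  339.66782546] [-3.1415234   0.02030768  1.62385064] [ 0.13833255  0.45020551 -3.03992529]
scene
-300 15 [171.9 173.4 174.8]
-240 232 [ 82.2 153.7 158.2]
-220 160 [139.4 150.8 153.2]
-200 173 [131.7 145.1 147.3]
-180 146 [128.6 139.9 142.2]
-160 138 [122.9 134.5 136.9]
-140 126 [117.1 129.  131.2]
-120 123 [111.7 123.7 126. ]
-100 117 [106.1 117.9 120.5]
-80 107 [101.2 113.  115.1]
-60 99 [ 95.7 107.5 109.4]
-40 81 [ 90.8 101.8 103.9]
top
-280 53 [160.5 169.5 171.6]
-260 108 [150.9 162.9 166. ]
-240 134 [145.  157.4 160. ]
-220 124 [139.8 152.2 154.7]
-200 122 [134.8 146.9 149.3]
-180 118 [129.3 141.  144. ]
-160 119 [124.  136.1 138.7]
-140 116 [118.2 130.2 133.4]
-120 112 [112.8 125.  127.9]
-100 111 [107.7 119.5 122.2]
-80 107 [102.3 114.  116.7]
-60 99 [ 97.  108.4 111.2]
-40 92 [ 91.7 103.3 105.7]
```

View pics/two5.png

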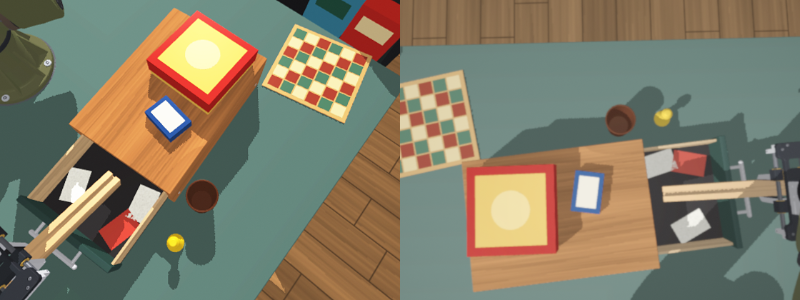

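The back end is clear of the unit, about 38 mm in front of its face. At (662,190) in the top half of the picture, the rack is free all round. Raising it straight up.

>>> {"name": "step_arm", "arguments": {"increments": [[[0,0,0,-0.01,0,-0.3,1],[0,0,0,-0.01,0,-0.4,1],[0,0,0,-0.01,0,-0.4,1],[0,0,0,-0.01,0,-0.4,1],[0,0,0,-0.01,0,-0.4,1]]]}}

```text
clock: 12.8
eef_pos: [531.8, -246.2, 417.4]
eef_rot: [3.141, 0.021, 1.625]
wrist_force: [-0.2, -0.4, -2.1]
finger_gap: 35.6
finger_force: 50.0
```

>>> {"name": "step_arm", "arguments": {"increments": [[[0,0,0,-0.01,0,-0.4,1],[0,0,0,-0.01,0,-0.4,1],[0,0,0,-0.01,0,-0.3,1],[0,0,0,0,0,-0.2,1],[0,0,0,0,0,-0.1,1]]]}}

```text
clock: 13.3
eef_pos: [531.8, -246.6, 472.6]
eef_rot: [3.141, 0.021, 1.625]
wrist_force: [-0.3, -0.6, -2.3]
finger_gap: 35.7
finger_force: 50.0
```

>>> {"name": "step_arm", "arguments": {"increments": [[[0,0,0,0,0,0,1],[0,0,0,0,0,0,1],[0,0,0,0,0,0,1],[0,0,0,0,0,0,1],[0,0,0,0,0,0,1]]]}}

```text
clock: 13.8
eef_pos: [531.9, -246.8, 471.5]
eef_rot: [-3.141, 0.02, 1.624]
wrist_force: [-0.2, 1.0, -2.0]
finger_gap: 35.8
finger_force: 50.0
```

```bash
python3 - <<'E'
from h import *
from cell import manip,optics
ux=np.array([-.1034,.9946]);uy=np.array([-.9946,-.1034]);C=np.array([479.4,213.3])
for i in range(2):
    s=manip.read_state();print(s["clock"],s["eef_pos"],s["wrist_force"],s["finger_force"],abs(s["qd"]).max())
    c=optics.camera("top");W=cloud(c)
    d=W[...,:2]-C;X=d@ux+215;Y=d@uy;Z=W[...,2]
    for a in (-160,-100,-60,-45):
        w=Z[(abs(X-a)<5)&(abs(Y+8)<14)&(Z>130)]
        if len(w):print(a,len(w),np.percentile(w,[10,50,90]).round(1))
E
```

```text
13.8 [ 531.88790104 -246.80022355  471.50773355] [-0.23604479  1.01995273 -1.96251552] 49.99318867921829 0.0018035403783777924
-160 190 [255.8 267.8 270.5]
-100 168 [239.2 251.9 254. ]
-60 156 [228.3 240.6 242.9]
-45 147 [224.7 236.3 239.1]
13.85 [ 531.8669693 -246.8346815  471.5890308] [ 0.38403924  0.27178433 -3.25397012] 49.99322175979614 0.0024688401569818844
-160 184 [255.8 268.2 270.4]
-100 164 [239.3 251.7 254. ]
-60 156 [228.5 240.7 243.3]
-45 149 [224.6 236.5 238.9]
```

The rack is held still, with its low end about 220 mm up. Handing in.

```bash
python3 -c "
from cell import workorder
print(workorder.sign_off())"
```

```text
the job is handed in; nothing more can be done
None
```

The job is handed in: the drawer is open to its stop and the rack came out at a 15° slant, held still in the gripper with its low end about 220 mm above the table and nothing else visibly disturbed; the sign-off returned no verdict.

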